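Fit the handle to the ball valve in its clamp fixture and open the valve

TASK

Push the toggle clamp's lever all the way over so that it holds the ball valve down in its fixture. Then fit the loose blue wing handle fully down onto the valve's square stem, with its wings in line with the red mark on the end of the stem, and with the clamp still on turn it anticlockwise until the valve is fully open and the wings lie along the pipe. Last swing the clamp lever all the way back to release the valve, leaving it sitting in its nest with the handle on, and leave the other things on the bench where they are.

Things in the scene. Friction and masses are not known exactly. Their poses are not given: they have to be found in the camera images.
- fixture: Fixed aluminium base plate, 92 (x) by 230 (y from -65 to +165) by 12 mm. Origin: under the plate, below the nest centre. z up, y along the valve's pipe, from the nest to the toggle clamp. The nest's four dark stops stand 26 mm above the bench, the clamp's side plates (y = 83 to 141) 72 mm. The locked clamp arm covers y = 30 to 97, up to 68 mm; raised, its end stands at y = 45 to 75, 100 mm up.
- valve: Ball valve, 0.5 kg, loose in the nest (1 mm play): steel block 40 x 40 x 36 mm with 22 mm diameter brass pipe stubs along its y, to 49 mm either side of the centre, and a round neck rising to the stem. Origin: centre of the block's underside, 12 mm above the bench in the nest. z up; y along the pipe, the same way as the fixture's y.
- stem (a joint): Turn of the valve's stem about the vertical, rad: 0 = closed (red mark across the pipe), 1.57 = fully open at a hard stop (red mark and handle along the pipe). Grows anticlockwise seen from above. Starts between 0.25 and 0.5. Takes about 0.12 Nm to turn and stays where left.
- stem_seat (a point): Shoulder of the stem, on its axis, where the handle's underside rests when home: 62 mm above the valve's origin, 74 mm above the bench. Turns with the stem: z up, x along the red mark on the stem's end. On it stands the square steel shaft, 12 x 12 mm, sides along this x and y, 14 mm high, its top 3.5 mm tapering to 7.6 mm square. Below are a 20 mm round collar and a 24 mm neck.
- handle: Blue wing handle, 60 g, lying right way up: hub 28 x 28 mm, 32 high; 16 mm wide wings along x, 84 mm tip to tip, 8 to 30 mm above the underside. Origin: centre of the hub's underside; z up; a half turn makes no difference. Square bore in the underside 13.2 mm wide, 16 deep, sides along x and y; it also goes on a quarter turn off: wrong. Turning play on the stem 0.1 rad. Grip across the hub.
- clamp_lever (a joint): Toggle clamp lever, rad: 0 = released (leaning 0.25 rad from upright towards the valve, clamp arm raised), 1.25 = fully over and locked (leaning 1.0 rad away from the valve, rubber foot down on the pipe stub); dead centre at 1.15. Both ends are stops. Starts at 0; takes a few newtons at the grip and stays where left.
- clamp_grip (a point): Middle of the clamp lever's green grip, 85 mm from its pivot; the grip is 20 mm thick and runs from 48 to 100 mm from the pivot. The lever swings in the fixture's y-z plane through the pipe axis, about a pivot at y = 132, z = 64 mm in the fixture's frame, along the fixture's x. The point's z points outwards along the lever, its x along the fixture's x.
- fitting_a: Brass tube fitting, 21 x 20 x 36 mm, standing; origin under its centre. A bystander: leave it alone.
- fitting_b: Grey metal tube fitting, 19 x 20 x 34 mm, standing; origin under its centre. A bystander: leave it alone.
- hex_key_a: Black hex key lying flat, 30 x 77 x 5 mm; origin under its centre. A bystander: leave it alone.
- screwdriver: Screwdriver with a red grip lying along its y, 25 x 175 x 25 mm; origin under its centre. A bystander: leave it alone.
- tape_1: Roll of black tape lying flat, 58 x 56 x 19 mm; origin under its centre. A bystander: leave it alone.
- lab_timer: Cream bench timer, 72 x 62 x 19 mm; origin under its centre. A bystander: leave it alone.

How it is judged:
By the outcome, as a careful person would: the job done as asked, in the order asked, and still so for the second after the job is handed in, with the robot touching nothing.
It also fails if it takes over 67 s, if anything falls off the work surface, if the arm or the gripper's body presses on something with over 40 N, if the wrist force passes 120 N, or if a joint passes its speed limit or range.

ROBOT

A 7-joint arm with a two-finger parallel gripper is mounted at the origin on a cart in front of the work surface, level with it; the furniture and walls round the work are solid. World frame = base frame: x ahead of the robot, y to its left, z up, the work surface at z = 0. Lengths are in m, angles in rad, forces in N, time in s.
With the tool pointing down it reaches from about 0.4 to 0.85 m from the base axis. Payload 10.4 kg.
Tool frame: the origin (TCP) lies midway between the tips of the shut fingers; the grasp point (between the pads) lies 19 mm behind it; y points along the fingers, x is the direction in which the jaws open and shut, and the axes are right-handed (so a half turn about y gives the same grasp; the last joint's range is limited). The gripper opens to 87 mm and grips with 3 to 60 N. Pads are 19 mm wide; open, the fingers measure 117 mm over their backs; the gripper's body (75 mm by 190 mm) begins 51 mm behind the grasp point.
Start: joints at [-1.294, 0.332, -0.065, 1.46, 0.022, 1.35, -0.088], TCP at [0.185, 0.597, 0.223] pointing down, gripper open.
Joint ranges: [-2.6, 2.6], [-0.5, 2.12], [-1.47, 1.34], [0.16, 2.42], [-1.27, 4.41], [0.06, 2.06], [-2.6, 2.6]. Speed limits (rad/s): [2.22, 2.22, 2.79, 2.79, 3.14, 3.14, 3.14].

INTERFACE

Orientations are given as a unit quaternion [x, y, z, w].
In Python, from bench import * gives the robot as it stands.
- The arm moves only by the tool jog_arm, never from a script. Its argument "commands" is a list of rows, each an object with "translation": the shift along the world's x, y, z in mm, a list of three; "twist": the turn about the world's z in rad. A call has 1 to 20 rows; each row shifts and turns the commanded pose from where the row before left it; what a row does not reach is not made up. A row lasts 1/10 s, in which the tool goes at most 50 mm and 8.59 degrees, less where a joint would pass 70% of its speed; a pose out of reach is approached as far as the arm can. A call is refused whole if a number of a shift passes 50 or a number of a turn 0.15, either way. A call with a gripper value outside its range is refused whole. "grip" is the closure, from 0 (fully open) to 1 (shut), set as the call begins (left out, the last holds). The fingers move at their own pace and stop on an object; "grip_force" is the grip in N (left out, the last holds). Time passes only in rows, so rows that do not move let the fingers close. It gives the time, the measured TCP pose, the force and the opening at its end, in the units of the state.
- read_state(): the state, without advancing time (a new reading comes with each control period).
- camera(name): name is "side" or "top" or "wrist"; returns a dict with "img" (480x640x3 uint8, red, green, blue), "fx", "fy", "cx", "cy" (pixels), "cam_to_world" (4x4, takes a point from camera to world coordinates). Camera axes: x right, y down, z forward; pixel columns grow to the right and rows downward; lengths in m; the calibration is good to about 2 mm. A picture is of the moment at which its call begins. There is no depth.
- close_job(): hands the job in, once; it reports no verdict.
The state is a dict: "time": time; "joint_positions": joint angles; "joint_vel": joint speeds; "joint_torque": joint torques, N m; "ee_pos": TCP position; "eef_rot": TCP orientation; "ft_force": force on the tool from outside, world axes, zero at the start; "torque": the same for the moment, N m; "width": finger opening in m.
Only numpy, scipy, OpenCV 4.12 (cv2) and the standard library are available. Lean on these libraries where they do the work, as an engineer would, in place of code of your own. Each camera call takes 0.05 s, during which the arm holds its last target.

## Working session

There is one attempt and no reset: what is moved stays moved. The work goes in short steps, Python scripts to look and compute and a tool call to move; the robot and the scene stay as the last step left them, time stands still between calls to the robot, and variables do not carry over. Pictures are saved under pics/ and viewed, and the job is handed in when it is done.

Besides the shell and the picture viewer there is one more tool, called as name(argument=value, ...) on one line, values as JSON. jog_arm: Moves the arm, as the interface text tells. Its arguments: {"type":"object","properties":{"commands":{"type":"array"},"grip":{"type":"number"},"grip_force":{"type":"number"}},"required":["commands"]}

```bash
ls; mkdir -p pics
cat > h.py <<'E'
from bench import *
import numpy as np, cv2
def snap(n,f):
    c=camera(n); cv2.imwrite('pics/'+f+'.png',c['img'][:,:,::-1]); np.save('pics/'+f+'.npy',c,allow_pickle=True); return c
def load(f): return np.load('pics/'+f+'.npy',allow_pickle=True).item()
def ray(c,u,v):
    T=np.array(c['cam_to_world']); d=T[:3,:3]@np.array([(u-c['cx'])/c['fx'],(v-c['cy'])/c['fy'],1]); return T[:3,3],d/np.linalg.norm(d)
def onz(c,u,v,z):
    o,d=ray(c,u,v); return o+d*(z-o[2])/d[2]
def tri(c1,p1,c2,p2):
    o1,d1=ray(c1,*p1);o2,d2=ray(c2,*p2)
    A=np.stack([d1,-d2],1); s=np.linalg.lstsq(A,o2-o1,rcond=None)[0]
    a=o1+s[0]*d1;b=o2+s[1]*d2; return (a+b)/2,np.linalg.norm(a-b)
def proj(c,p):
    T=np.linalg.inv(np.array(c['cam_to_world'])); q=T[:3,:3]@np.array(p)+T[:3,3]; return c['fx']*q[0]/q[2]+c['cx'],c['fy']*q[1]/q[2]+c['cy']
E
python3 - <<'E'
from h import *
print(read_state())
for n in ['side','top','wrist']:
    c=snap(n,n+'0'); print(n,c['fx'],np.round(c['cam_to_world'],3).tolist())
E
```

```text
pics
{'time': 0.0, 'joint_positions': array([-1.29360498,  0.33285912, -0.06470298,  1.46094338,  0.02161233,
        1.34990877, -0.08851936]), 'joint_vel': array([ 1.39087959e-04, -4.07614491e-04,  8.40053582e-04,  2.54457240e-04,
       -1.33660085e-03, -3.75086621e-04, -6.41331512e-05]), 'joint_torque': array([-1.01361138e-04, -6.23279500e+01,  2.43035116e-02, -3.89862835e+01,
       -6.14277553e-02,  4.02714859e-02,  1.65510774e-04]), 'ee_pos': array([0.18446829, 0.59674699, 0.22176094]), 'eef_rot': array([ 0.56937946,  0.41933998, -0.42011559, -0.56873887]), 'ft_force': array([-0.60247856, -0.99505387, -0.2256969 ]), 'torque': array([0.01698429, 0.07272179, 0.00383999]), 'width': 0.08711342465390205}
side 442.8640926812432 [[0.964, -0.164, 0.211, 0.312], [-0.266, -0.651, 0.711, -0.825], [0.021, -0.741, -0.671, 0.874], [0.0, 0.0, 0.0, 1.0]]
top 589.7657662088337 [[-0.014, -0.988, 0.154, 0.318], [-1.0, 0.015, 0.003, -0.028], [-0.005, -0.154, -0.988, 1.648], [0.0, 0.0, 0.0, 1.0]]
wrist 392.07919129614703 [[0.294, 0.911, 0.289, 0.105], [0.956, -0.279, -0.091, 0.621], [-0.002, 0.303, -0.953, 0.384], [0.0, 0.0, 0.0, 1.0]]
```

View pics/side0.png

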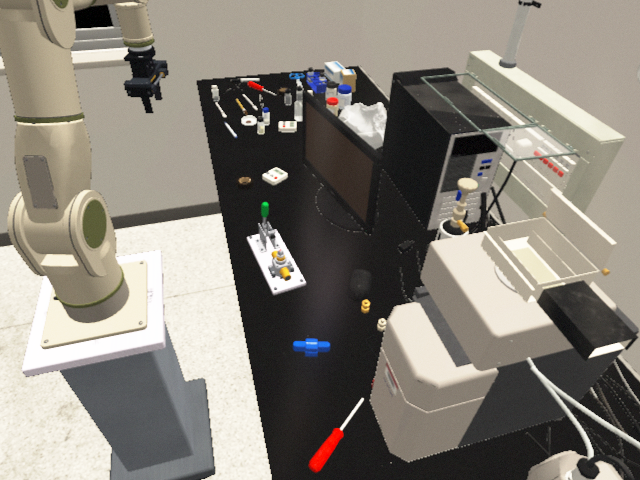

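View pics/top0.png

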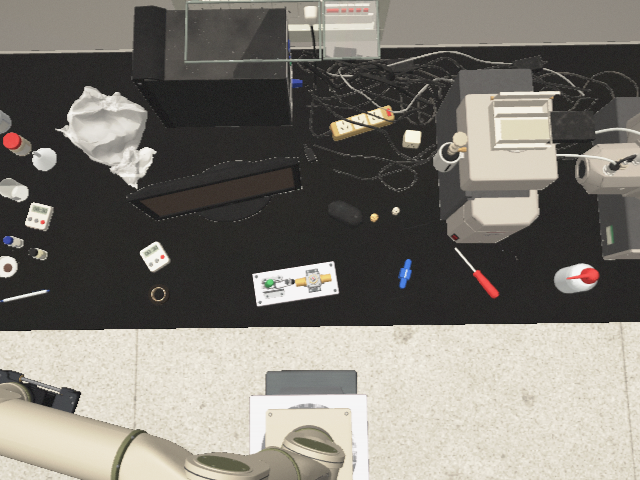

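View pics/wrist0.png

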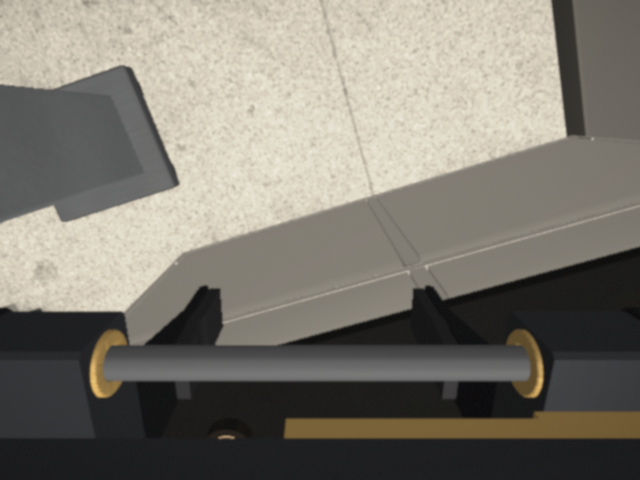

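The side view shows the fixture near (275,260), with the green grip at (265,210) and the blue handle at (311,346). The top view shows the fixture near (295,284) and the handle at (405,273). Next I measure them with masks.

Run:
```python
from h import *
t=load('top0'); s=load('side0')
for n,c,roi in (('top',t,(235,250,430,310)),('side',s,(230,195,340,360))):
    x0,y0,x1,y1=roi; im=c['img'][y0:y1,x0:x1]
    cv2.imwrite('pics/%s_crop.png'%n,cv2.resize(im[:,:,::-1],None,fx=4,fy=4,interpolation=cv2.INTER_CUBIC)[:600,:800])
    r,g,b=[im[:,:,i].astype(int) for i in range(3)]
    for nm,m in (('blue',(b>120)&(r<80)),('green',(g>r+40)&(g>b+40)),('white',(r>160)&(b>160)&(g>160)),('brass',(r>150)&(b<100)&(g>90))):
        m=m.astype(np.uint8); k,l,st,ce=cv2.connectedComponentsWithStats(m)
        if k<2: continue
        i=1+np.argmax(st[1:,4]); pts=cv2.findContours((l==i).astype(np.uint8),0,1)[0][0].reshape(-1,2)
        rect=cv2.minAreaRect(pts.astype(np.float32))
        print(n,nm,st[i,4],ce[i]+[x0,y0],(cv2.boxPoints(rect)+[x0,y0]).round(1).tolist())
        if n=='top' and nm=='white':
            for p in cv2.boxPoints(rect)+[x0,y0]: print('   ',onz(c,*p,.012).round(4))
        if nm=='blue':
            for p in cv2.boxPoints(rect)+[x0,y0]: print('   ',onz(c,*p,.03).round(4))
```

```text
top blue 201 [404.7960199  273.48756219] [[395.5, 285.7], [403.6, 257.5], [414.2, 260.5], [406.1, 288.7]]
    [ 0.442  -0.2455  0.03  ]
    [ 0.5197 -0.2706  0.03  ]
    [ 0.5108 -0.2994  0.03  ]
    [ 0.4333 -0.2741  0.03  ]
top green 53 [268.86792453 282.73584906] [[263.5, 283.5], [269.5, 277.5], [274.0, 282.0], [268.0, 288.0]]
top white 2223 [294.65452092 283.50877193] [[251.5, 273.6], [333.5, 260.6], [338.6, 292.9], [256.6, 306.0]]
    [0.4829 0.1516 0.012 ]
    [ 0.516  -0.0774  0.012 ]
    [ 0.4256 -0.0898  0.012 ]
    [0.3931 0.1372 0.012 ]
top brass 15 [300.86666667 284.33333333] [[296.9, 284.2], [304.8, 282.9], [305.1, 284.5], [297.1, 285.8]]
side blue 423 [311.         346.13711584] [[293.0, 338.0], [329.0, 338.0], [329.0, 355.0], [293.0, 355.0]]
    [ 0.4405 -0.2481  0.03  ]
    [ 0.5195 -0.2687  0.03  ]
    [ 0.5066 -0.3112  0.03  ]
    [ 0.4302 -0.2912  0.03  ]
side green 103 [264.39805825 208.68932039] [[261.0, 202.0], [268.0, 202.0], [268.0, 216.0], [261.0, 216.0]]
side white 1534 [275.02998696 261.38396349] [[245.2, 237.4], [275.6, 222.2], [305.8, 282.6], [275.4, 297.8]]
side brass 77 [284.41558442 271.77922078] [[278.5, 269.5], [285.7, 265.2], [290.9, 273.9], [283.7, 278.2]]
```

View pics/top_crop.png

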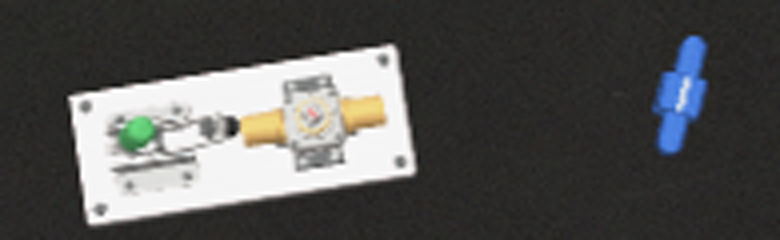

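View pics/side_crop.png

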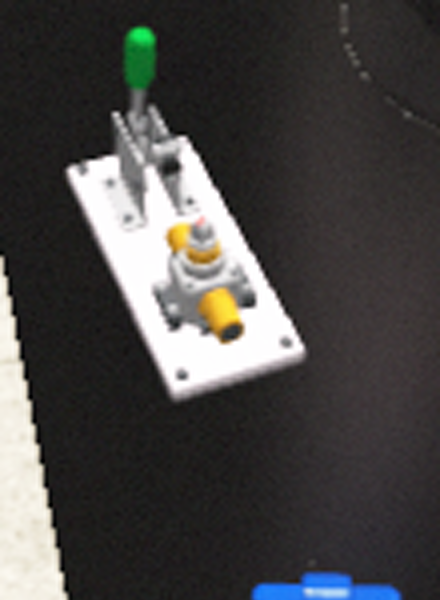

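```bash
cat >> h.py <<'E'
from scipy.spatial.transform import Rotation as R
FO=np.array([.4615,-.0192]); FY=.143
def F(x,y): c,s=np.cos(FY),np.sin(FY); return FO+np.array([c*x-s*y,s*x+c*y])
def invF(p): c,s=np.cos(FY),np.sin(FY); d=np.array(p[:2])-FO; return np.array([c*d[0]+s*d[1],-s*d[0]+c*d[1]])
def st():
    s=read_state(); M=R.from_quat(s['eef_rot']).as_matrix()
    print('t%.2f'%s['time'],'tcp',(s['ee_pos']*1000).round(1),'jaw',round(float(np.arctan2(M[1,0],M[0,0])),3),'appr',M[:,1].round(3),'w',round(s['width']*1000,1),'F',s['ft_force'].round(1),'T',s['torque'].round(2),'q',s['joint_positions'].round(2),'Fxy',(invF(s['ee_pos'])*1000).round(1)); return s
E
python3 - <<'E'
from h import *
st()
t=load('top0'); s=load('side0')
print('grip',*tri(t,(268.9,282.7),s,(264.4,208.7)), 'exp',F(0,.111))
# stem top: crop coords: top(313,115)/4+(235,250); side (201,225)/4+(230,195)
p,e=tri(t,(235+313/4,250+115/4),s,(230+201/4,195+225/4));print('stem',p,e,invF(p))
# handle whole centroid
p,e=tri(t,(404.8,273.5),s,(311,346.1));print('handle',p,e)
E
```

```text
t0.15 tcp [184.5 596.8 222. ] jaw 1.271 appr [-0.    -0.001 -1.   ] w 86.8 F [ 0.5  0.9 -0.1] T [0.03 0.   0.01] q [-1.29  0.33 -0.06  1.46  0.02  1.35 -0.09] Fxy [-186.4  649.2]
grip [0.44569802 0.09302323 0.139015  ] 0.0009078438904998748 exp [0.44568104 0.09066701]
stem [ 0.46067239 -0.02062215  0.0848539 ] 0.002364488309784856 [-0.00102184 -0.00128969]
handle [ 0.47599505 -0.27353837  0.02129024] 3.719504387350181e-05
```

jog_arm(commands=[{"translation":[19,-39.4,-1],"twist":-0.08},{"translation":[19,-39.4,-1],"twist":-0.08},{"translation":[19,-39.4,-1],"twist":-0.08},{"translation":[19,-39.4,-1],"twist":-0.08},{"translation":[19,-39.4,-1],"twist":-0.08},{"translation":[19,-39.4,-1],"twist":-0.08},{"translation":[19,-39.4,-1],"twist":-0.08},{"translation":[19,-39.4,-1],"twist":-0.08},{"translation":[19,-39.4,-1],"twist":-0.08},{"translation":[19,-39.4,-1],"twist":-0.08},{"translation":[19,-39.4,-1],"twist":-0.08},{"translation":[19,-39.4,-1],"twist":-0.08},{"translation":[20,-39.4,-1],"twist":-0.08},{"translation":[20,-39.4,-1],"twist":-0.088},{"translation":[0,0,0],"twist":0}], grip=1, grip_force=30)

```text
time: 1.65
ee_pos: [0.4541, 0.04, 0.2086]
eef_rot: [0.706, 0.047, -0.046, -0.705]
ft_force: [0.4, 1.1, 0.4]
width: 0.0002
```

Run:
```python
from h import *
st(); snap('wrist','w1'); snap('side','s1')
```

```text
t1.65 tcp [454.1  40.  208.6] jaw 0.132 appr [ 0.001 -0.001 -1.   ] w 0.2 F [0.4 1.1 0.4] T [-0.07  0.02  0.02] q [-0.71 -0.07  0.51  1.93  0.04  1.27 -0.08] Fxy [ 1.1 59.6]
```

View pics/w1.png

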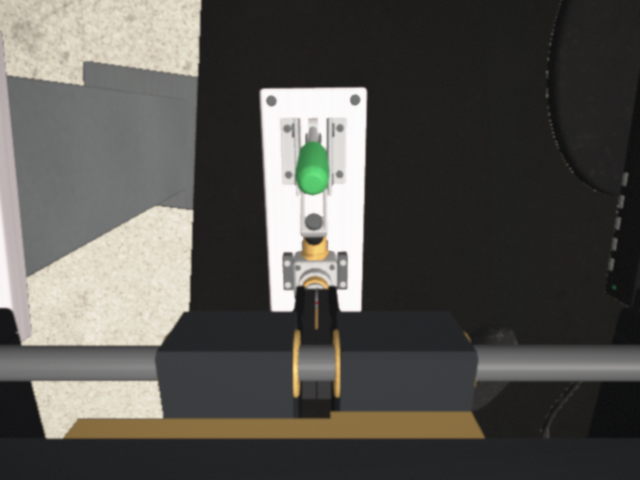

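View pics/s1.png

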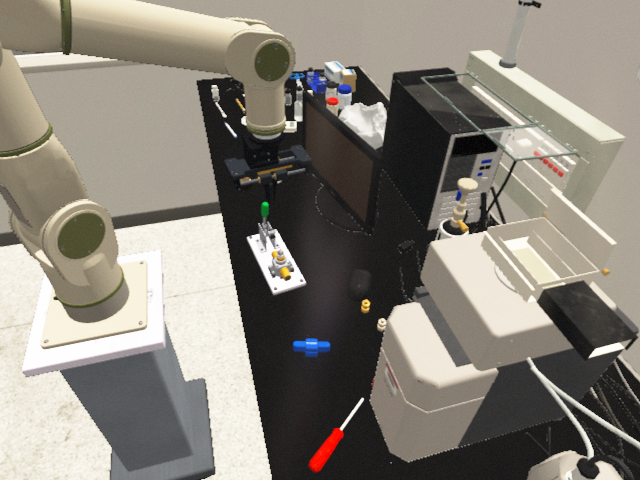

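jog_arm(commands=[{"translation":[0,2,-25],"twist":0.01},{"translation":[0,2,-25],"twist":0},{"translation":[0,0,-25],"twist":0},{"translation":[-1.4,10,0],"twist":0},{"translation":[-1.4,10,0],"twist":0},{"translation":[-1.4,10,0],"twist":0},{"translation":[-1.4,10,0],"twist":0},{"translation":[-1.4,10,0],"twist":0},{"translation":[-1.4,10,0],"twist":0},{"translation":[-1.4,10,0],"twist":0},{"translation":[0,0,0],"twist":0}])

```text
time: 2.85
ee_pos: [0.4423, 0.1212, 0.1335]
eef_rot: [-0.705, -0.055, 0.055, 0.705]
ft_force: [0.0, 0.1, 0.5]
width: 0.0004
```

Run:
```python
from h import *
st(); snap('wrist','w2')
```

```text
t2.85 tcp [442.3 121.2 133.5] jaw 0.155 appr [-0.  0. -1.] w 0.4 F [0.  0.1 0.5] T [-0.1   0.1   0.03] q [-0.79  0.03  0.43  2.02 -0.01  1.1  -0.2 ] Fxy [  1.  141.7]
```

View pics/w2.png

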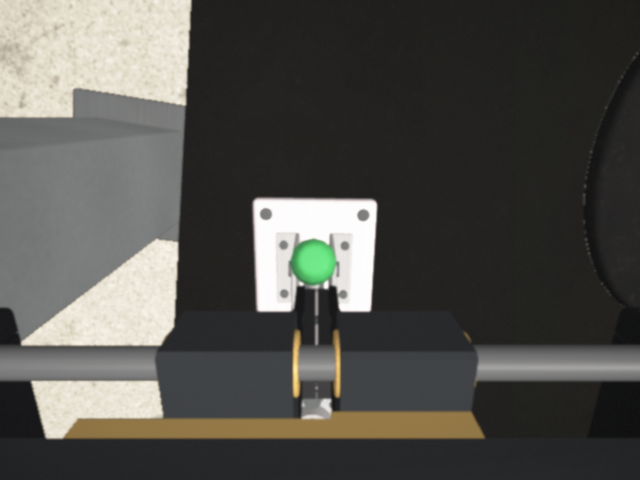

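The green grip is at (314,262) and the fingers are pushing it, with almost no force. I continue along the arc.

jog_arm(commands=[{"translation":[-1.4,9,-3],"twist":-0.01},{"translation":[-1.4,9,-4],"twist":0},{"translation":[-1.2,8,-4],"twist":0},{"translation":[-1.1,8,-4],"twist":0},{"translation":[-1,7,-4],"twist":0},{"translation":[-0.4,3,-3],"twist":0},{"translation":[0,0,0],"twist":0}])

```text
time: 3.6
ee_pos: [0.4366, 0.1626, 0.1125]
eef_rot: [0.706, 0.05, -0.05, -0.705]
ft_force: [-6.3, -10.3, 18.1]
width: 0.0004
```

Run:
```python
from h import *
st(); snap('wrist','w3'); c=snap('side','s3')
cv2.imwrite('pics/s3c.png',cv2.resize(c['img'][180:320,200:340,::-1],None,fx=4,fy=4,interpolation=2))
```

```text
t3.60 tcp [436.6 162.6 112.5] jaw 0.142 appr [-0.    -0.001 -1.   ] w 0.4 F [ -6.3 -10.3  18.1] T [-2.25  1.46 -0.01] q [-0.84  0.07  0.4   2.02 -0.03  1.06 -0.28] Fxy [  1.3 183.5]
```

View pics/w3.png

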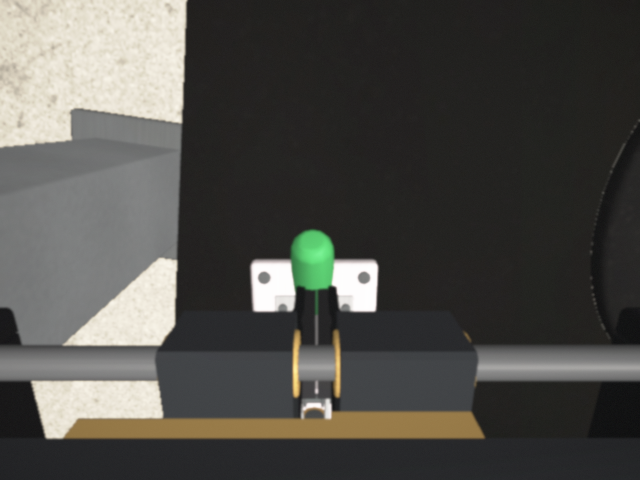

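View pics/s3c.png

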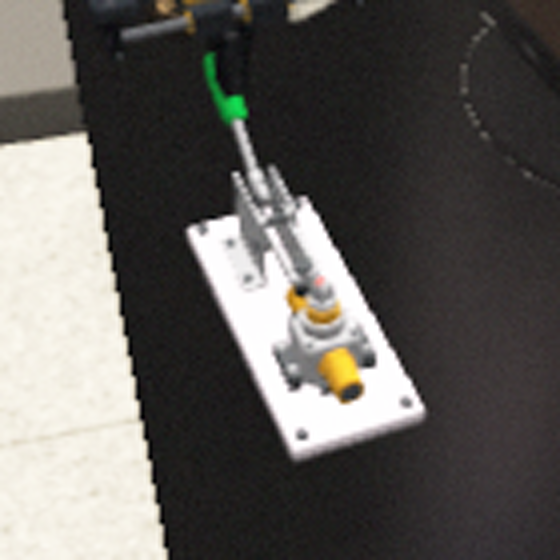

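The foot is down on the pipe in the side crop at about (300,290). I push slightly further to confirm it is past dead centre and on the stop.

jog_arm(commands=[{"translation":[-0.3,2,-2],"twist":0},{"translation":[-0.3,2,-2],"twist":0},{"translation":[0,0,0],"twist":0}])

```text
time: 4.0
ee_pos: [0.4369, 0.1636, 0.1111]
eef_rot: [0.707, 0.049, -0.049, -0.704]
ft_force: [-17.8, -29.0, 57.2]
width: 0.0005
```

Run:
```python
from h import *
st()
```

```text
t4.00 tcp [436.9 163.6 111.1] jaw 0.139 appr [-0.    -0.003 -1.   ] w 0.5 F [-17.8 -29.   57.2] T [-6.28  4.22  0.22] q [-0.84  0.08  0.4   2.02 -0.03  1.05 -0.29] Fxy [  1.7 184.5]
```

jog_arm(commands=[{"translation":[0.5,-3,10],"twist":0},{"translation":[1,-5,30],"twist":0},{"translation":[2,-15,35],"twist":0},{"translation":[5,-35,15],"twist":0},{"translation":[5,-38,0],"twist":0},{"translation":[5,-38,0],"twist":0},{"translation":[5,-38,0],"twist":0},{"translation":[5,-38,0],"twist":0},{"translation":[6,-36,0],"twist":0},{"translation":[0,0,0],"twist":0},{"translation":[0,0,0],"twist":0}], grip=0)

```text
time: 5.1
ee_pos: [0.4703, -0.0785, 0.1974]
eef_rot: [-0.705, -0.05, 0.05, 0.705]
ft_force: [1.0, 0.1, 0.2]
width: 0.0806
```

Run:
```python
from h import *
st(); c=snap('wrist','w4')
print(proj(c,[*F(0,0),.088]))
```

```text
t5.10 tcp [470.3 -78.5 197.4] jaw 0.142 appr [ 0.  0. -1.] w 80.6 F [1.  0.1 0.2] T [-0.06  0.02 -0.07] q [-0.6  -0.01  0.67  1.9   0.    1.24  0.22] Fxy [  0.2 -59.9]
(np.float64(314.7343927397262), np.float64(151.358191835262))
```

View pics/w4.png

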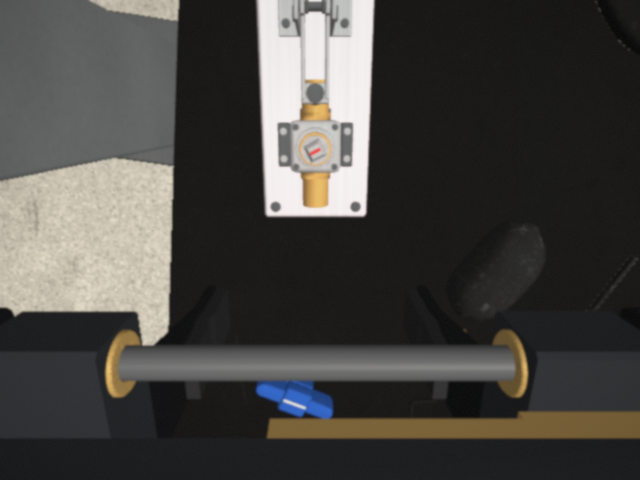

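The view shows the foot on the pipe at (315,93), the stem with its red mark at (315,151), and the handle at (297,400). Now the mark's angle.

Run:
```python
from h import *
c=load('w4'); im=c['img']
cv2.imwrite('pics/w4c.png',cv2.resize(im[120:180,285:345,::-1],None,fx=9,fy=9,interpolation=2))
r,g,b=[im[120:180,285:345,i].astype(int) for i in range(3)]
m=(r>150)&(r-g>70)&(r-b>60)
ys,xs=np.nonzero(m); w=(r-g)[m]
P=np.array([onz(c,x+285,y+120,.088)[:2] for x,y in zip(xs,ys)])
mu=np.average(P,axis=0,weights=w); C=np.cov(P.T,aweights=w); v=np.linalg.eigh(C); d=v[1][:,1]
print(len(xs),mu,invF(mu),np.sqrt(v[0])*1000,'ang',np.arctan2(d[1],d[0])%np.pi,'stem',np.arctan2(d[1],d[0])%np.pi-FY, xs.mean()+285,ys.mean()+120)
# plate corners/ angle
for uv in ((266,215),(366,216)): print(onz(c,*uv,.012))
# block
for uv in ((291,121),(340,121),(341,172),(290,172)): p=onz(c,*uv,.048); print(p,invF(p)*1000)
```

```text
39 [ 0.4614165  -0.01911955] [-7.11772865e-05  9.15301747e-05] [0.63078416 2.04703549] ang 0.6389686987424175 stem 0.49596869874241745 314.6666666666667 151.17948717948718
[ 0.42619751 -0.08815513  0.012     ]
[ 0.51666273 -0.0760706   0.012     ]
[ 0.4407708  -0.00275599  0.048     ] [-18.17412695  19.23034584]
[0.47767863 0.00256247 0.048     ] [19.11492893 19.23467127]
[ 0.48466845 -0.03540719  0.048     ] [ 20.62222672 -19.34357103]
[ 0.44474758 -0.04115906  0.048     ] [-19.7108839  -19.34748121]
```

View pics/w4c.png

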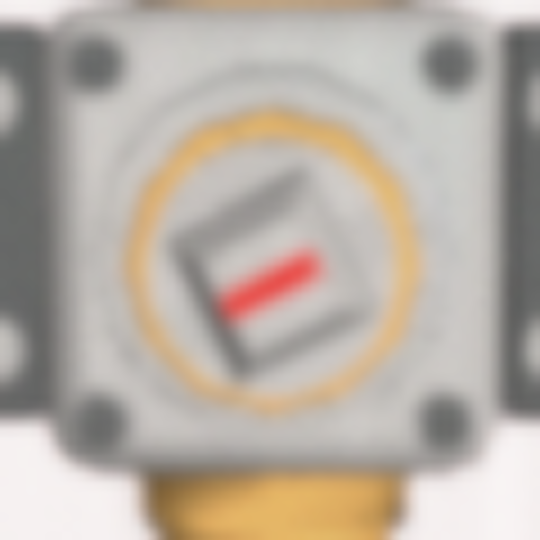

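Run:
```python
from h import *
c=load('w4'); im=c['img'][120:180,285:345]
k=10; big=cv2.resize(im,None,fx=k,fy=k,interpolation=cv2.INTER_CUBIC).astype(int)
for th in (50,80,110):
    m=(big[:,:,0]-big[:,:,1]>th)&(big[:,:,0]-big[:,:,2]>th*.9)
    m=m.astype(np.uint8); n,l,s,_=cv2.connectedComponentsWithStats(m); i=1+np.argmax(s[1:,4])
    ys,xs=np.nonzero(l==i)
    rc=cv2.boxPoints(cv2.minAreaRect(np.stack([xs,ys],1).astype(np.float32)))
    q=np.array([onz(c,285+(x+.5)/k-.5,120+(y+.5)/k-.5,.088)[:2] for x,y in rc])
    P=np.array([onz(c,285+(x+.5)/k-.5,120+(y+.5)/k-.5,.088)[:2] for x,y in zip(xs[::3],ys[::3])])
    d=np.linalg.eigh(np.cov(P.T))[1][:,1]
    e=[q[1]-q[0],q[2]-q[1]]; e=max(e,key=np.linalg.norm)
    print(th,'pca',np.arctan2(d[1],d[0])%np.pi-FY,'rect',np.arctan2(e[1],e[0])%np.pi-FY,P.mean(0),np.linalg.norm(e))
```

```text
50 pca 0.47632611661916946 rect 0.47268018206351614 [ 0.46141998 -0.0191474 ] 0.008551374380454342
80 pca 0.4759835024219392 rect 0.47286094312336757 [ 0.46136913 -0.01917284] 0.007851080345129068
110 pca 0.4759887192487111 rect 0.46214765591313567 [ 0.46139752 -0.01917096] 0.006949889122917799
```

jog_arm(commands=[{"translation":[0.4,-13,0],"twist":-0.135},{"translation":[0.4,-13,0],"twist":-0.135},{"translation":[0.4,-13,0],"twist":-0.135},{"translation":[0.4,-13,0],"twist":-0.135},{"translation":[0.4,-13,0],"twist":-0.135},{"translation":[0.4,-13,0],"twist":-0.135},{"translation":[0.4,-13,0],"twist":-0.135},{"translation":[0.4,-13,0],"twist":-0.135},{"translation":[0.4,-13,0],"twist":-0.135},{"translation":[0.4,-13,0],"twist":-0.135},{"translation":[0.4,-13,0],"twist":-0.135},{"translation":[0.4,-13,0],"twist":-0.135},{"translation":[0.4,-13,0],"twist":-0.135},{"translation":[0.4,-13,0],"twist":-0.135},{"translation":[0.4,-13,0],"twist":-0.13},{"translation":[0,0,0],"twist":0},{"translation":[0,0,0],"twist":0}])

```text
time: 6.85
ee_pos: [0.4766, -0.2721, 0.1972]
eef_rot: [-0.419, 0.57, -0.569, 0.419]
ft_force: [0.2, 0.7, -0.6]
width: 0.087
```

```bash
cat >> h.py <<'E'
def blue(c,z=None):
    im=c['img'].astype(int); r,g,b=im[:,:,0],im[:,:,1],im[:,:,2]
    m=((b>90)&(b-r>60)).astype(np.uint8); n,l,s,ce=cv2.connectedComponentsWithStats(m); i=1+np.argmax(s[1:,4])
    return l==i,ce[i],s[i]
E
python3 - <<'E'
from h import *
st(); c=snap('wrist','w5'); m,ce,s=blue(c); print(ce,s)
E
```

```text
t6.85 tcp [ 476.6 -272.1  197.2] jaw -1.872 appr [-0.001  0.    -1.   ] w 87.0 F [ 0.2  0.7 -0.6] T [0.01 0.13 0.03] q [-0.39  0.25  0.97  1.74 -0.22  1.26 -1.24] Fxy [ -21.1 -252.4]
[316.74177331 214.82952468] [ 300  167   34   97 2188]
```

View pics/w5.png

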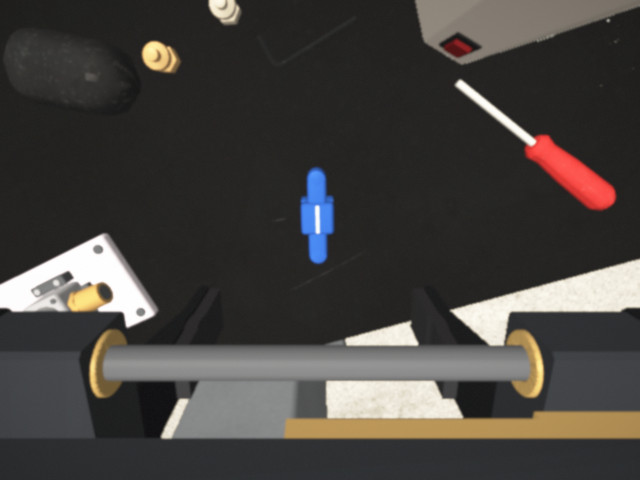

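The handle is at (317,215) with the white line along its wings. Now its angle, centre and height.

Run:
```python
from h import *
def white(c,box):
    x0,y0,x1,y1=box; im=c['img'][y0:y1,x0:x1].astype(int); m=(im.min(2)>150); ys,xs=np.nonzero(m); return np.stack([xs+x0,ys+y0],1).astype(float)
c=load('w5'); p=white(c,(300,195,335,240)); mu=p.mean(0)
P=np.array([onz(c,*q,.032)[:2] for q in p]); d=np.linalg.eigh(np.cov(P.T))[1][:,1]
print('line',len(p),mu,P.mean(0),'ang',(np.arctan2(d[1],d[0])+.5)%np.pi-.5)
m,ce,s=blue(c)
ys,xs=np.nonzero(m); Q=np.array([onz(c,x,y,.03)[:2] for x,y in zip(xs,ys)]); d=np.linalg.eigh(np.cov(Q.T))[1][:,1]
print('blue',Q.mean(0),'ang',(np.arctan2(d[1],d[0])+.5)%np.pi-.5, 'len',np.ptp(Q@d),'wid',np.ptp(Q@[-d[1],d[0]]))
c4=load('w4'); p4=white(c4,(278,390,312,415)); print(len(p4),p4.mean(0)); print(tri(c,mu,c4,p4.mean(0)))
t=load('top0'); im=t['img']; 
print(tri(c,ce,t,(404.8,273.5)))
```

```text
line 139 [317.00719424 219.20143885] [ 0.47607066 -0.27357743] ang -0.2885396511867033
blue [ 0.4790062  -0.27425532] ang -0.28064485292782493 len 0.08545832105087975 wid 0.02862481510814137
66 [294.5 404. ]
(array([ 0.4767496 , -0.27358111,  0.03321923]), np.float64(0.000679588702245127))
(array([ 0.47646571, -0.27377329,  0.01819285]), np.float64(0.0005582572569671358))
```

jog_arm(commands=[{"translation":[0,-1.5,-30],"twist":0.013},{"translation":[0,0,-38],"twist":0},{"translation":[0,0,-38],"twist":0},{"translation":[0,0,-38],"twist":0},{"translation":[0,0,-30],"twist":0},{"translation":[0,0,-14],"twist":0},{"translation":[0,0,-3],"twist":0},{"translation":[0,0,0],"twist":0},{"translation":[0,0,0],"twist":0}])

```text
time: 7.8
ee_pos: [0.4773, -0.2752, 0.0081]
eef_rot: [0.421, -0.567, 0.568, -0.422]
ft_force: [-0.2, 0.7, 0.7]
width: 0.0873
```

Run:
```python
from h import *
st()
```

```text
t7.80 tcp [ 477.3 -275.2    8.1] jaw -1.863 appr [ 0.002 -0.001 -1.   ] w 87.3 F [-0.2  0.7  0.7] T [-0.07  0.11  0.02] q [-0.22  0.51  0.81  1.91 -0.47  0.92 -1.05] Fxy [ -20.9 -255.6]
```

jog_arm(commands=[{"translation":[-0.8,1.5,-3],"twist":0},{"translation":[0,0,0],"twist":0},{"translation":[0,0,0],"twist":0}])

```text
time: 8.1
ee_pos: [0.4755, -0.2734, 0.0039]
eef_rot: [0.422, -0.568, 0.568, -0.422]
ft_force: [0.0, 1.0, -0.3]
width: 0.0875
```

jog_arm(commands=[{"translation":[0,0,0],"twist":0},{"translation":[0,0,0],"twist":0},{"translation":[0,0,0],"twist":0},{"translation":[0,0,0],"twist":0},{"translation":[0,0,0],"twist":0},{"translation":[0,0,0],"twist":0},{"translation":[0,0,0],"twist":0}], grip=1, grip_force=40)

```text
time: 8.8
ee_pos: [0.4754, -0.2735, 0.0036]
eef_rot: [0.422, -0.568, 0.568, -0.422]
ft_force: [-0.4, 0.5, 0.7]
width: 0.0389
```

Run:
```python
from h import *
st()
```

```text
t8.80 tcp [ 475.4 -273.5    3.6] jaw -1.864 appr [-0. -0. -1.] w 38.9 F [-0.4  0.5  0.7] T [-0.04  0.19  0.05] q [-0.22  0.52  0.81  1.91 -0.47  0.91 -1.05] Fxy [ -22.5 -253.6]
```

jog_arm(commands=[{"translation":[0,0,0],"twist":0},{"translation":[0,0,0],"twist":0},{"translation":[0,0,0],"twist":0},{"translation":[0,0,0],"twist":0}])

```text
time: 9.2
ee_pos: [0.4754, -0.2734, 0.0036]
eef_rot: [0.422, -0.568, 0.568, -0.422]
ft_force: [-0.3, 0.0, -0.8]
width: 0.0277
```

Run:
```python
from h import *
st(); snap('wrist','w6')
```

```text
t9.20 tcp [ 475.4 -273.4    3.6] jaw -1.864 appr [-0. -0. -1.] w 27.7 F [-0.3  0.  -0.8] T [-0.01  0.13  0.04] q [-0.22  0.52  0.81  1.91 -0.47  0.91 -1.05] Fxy [ -22.5 -253.6]
```

View pics/w6.png

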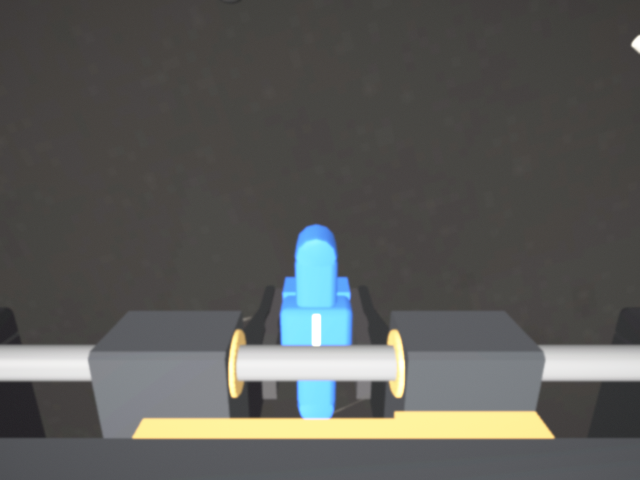

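jog_arm(commands=[{"translation":[0,0,20],"twist":0},{"translation":[0,0,40],"twist":0},{"translation":[0,5,40],"twist":0},{"translation":[-1.5,27,3],"twist":0.101},{"translation":[-1.5,28,3],"twist":0.101},{"translation":[-1.5,28,3],"twist":0.101},{"translation":[-1.5,28,3],"twist":0.101},{"translation":[-1.5,28,3],"twist":0.101},{"translation":[-1.5,28,3],"twist":0.101},{"translation":[-1.5,28,3],"twist":0.101},{"translation":[-2,28,3],"twist":0.101},{"translation":[-2,26,2],"twist":0.101},{"translation":[0,0,0],"twist":0},{"translation":[0,0,0],"twist":0},{"translation":[0,0,0],"twist":0}])

```text
time: 10.75
ee_pos: [0.4608, -0.0205, 0.1295]
eef_rot: [0.628, -0.326, 0.326, -0.628]
ft_force: [-0.2, 0.2, -0.3]
width: 0.0276
```

Run:
```python
from h import *
st(); snap('wrist','w7'); c=snap('side','s7'); cv2.imwrite('pics/s7c.png',cv2.resize(c['img'][180:320,200:340,::-1],None,fx=4,fy=4,interpolation=2))
```

```text
t10.75 tcp [460.8 -20.5 129.5] jaw -0.957 appr [-0. -0. -1.] w 27.6 F [-0.2  0.2 -0.3] T [-0.15  0.16 -0.03] q [-0.74  0.03  0.71  2.03 -0.02  1.09 -0.98] Fxy [-0.9 -1.2]
```

View pics/w7.png

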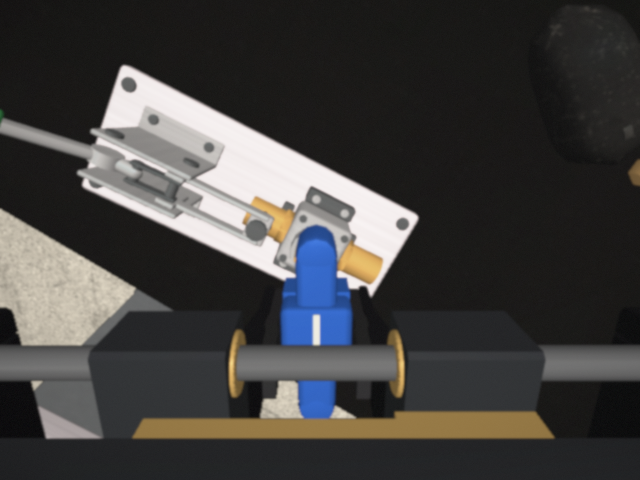

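View pics/s7c.png

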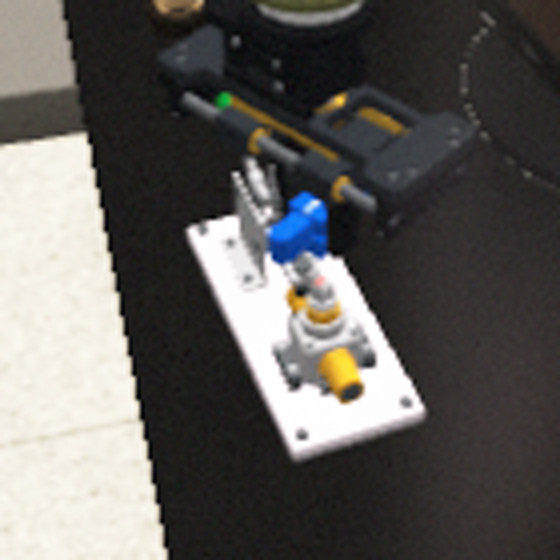

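The handle is held square in the jaws (w7, white line at (317,330)) and the foot is still on the pipe at (256,230). I trim and descend.

jog_arm(commands=[{"translation":[0,0.9,-10],"twist":0},{"translation":[0,0,-12],"twist":0},{"translation":[0,0,-10],"twist":0},{"translation":[0,0,-3],"twist":0},{"translation":[0,0,0],"twist":0}])

```text
time: 11.35
ee_pos: [0.4604, -0.0188, 0.0938]
eef_rot: [0.628, -0.325, 0.325, -0.627]
ft_force: [0.3, -0.1, -0.1]
width: 0.0275
```

jog_arm(commands=[{"translation":[0,0,-2],"twist":0},{"translation":[0,0,-2],"twist":0},{"translation":[0,0,-2],"twist":0},{"translation":[0,0,-2],"twist":0},{"translation":[0,0,0],"twist":0}])

```text
time: 11.85
ee_pos: [0.4607, -0.0186, 0.0864]
eef_rot: [0.628, -0.325, 0.325, -0.628]
ft_force: [0.3, -0.1, -0.6]
width: 0.0279
```

jog_arm(commands=[{"translation":[0,0,-2],"twist":0},{"translation":[0,0,-2],"twist":0},{"translation":[0,0,-2],"twist":0},{"translation":[0,0,-2],"twist":0},{"translation":[0,0,0],"twist":0}])

```text
time: 12.35
ee_pos: [0.4607, -0.0186, 0.0783]
eef_rot: [0.628, -0.325, 0.325, -0.628]
ft_force: [-0.4, -0.3, -0.3]
width: 0.0279
```

Run:
```python
from h import *
st()
```

```text
t12.35 tcp [460.7 -18.6  78.3] jaw -0.955 appr [-0. -0. -1.] w 27.9 F [-0.4 -0.3 -0.3] T [-0.05  0.13 -0.  ] q [-0.72  0.12  0.71  2.08 -0.1   0.97 -0.92] Fxy [-0.7  0.7]
```

jog_arm(commands=[{"translation":[0,0,-1],"twist":0},{"translation":[0,0,-1],"twist":0},{"translation":[0,0,0],"twist":0}])

```text
time: 12.65
ee_pos: [0.4612, -0.0186, 0.0773]
eef_rot: [-0.628, 0.325, -0.325, 0.628]
ft_force: [-4.7, -0.1, 12.6]
width: 0.0281
```

Run:
```python
from h import *
st(); c=snap('side','s8'); cv2.imwrite('pics/s8c.png',cv2.resize(c['img'][180:320,200:340,::-1],None,fx=4,fy=4,interpolation=2))
```

```text
t12.65 tcp [461.2 -18.6  77.3] jaw -0.955 appr [ 0.  0. -1.] w 28.1 F [-4.7 -0.1 12.6] T [-0.08  1.15 -0.  ] q [-0.72  0.12  0.71  2.08 -0.1   0.97 -0.92] Fxy [-0.2  0.7]
```

View pics/s8c.png

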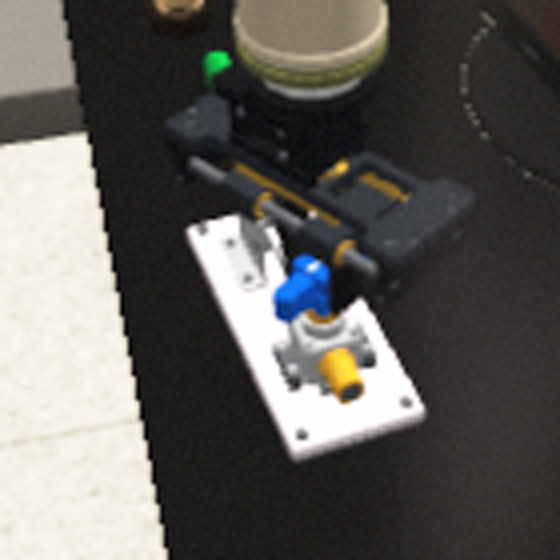

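Fully seated: the TCP stopped at 77.3 mm against an expected 77.6, with a 12.6 N reaction. Turning.

jog_arm(commands=[{"translation":[0,0,1],"twist":0.04},{"translation":[0,0,0],"twist":0.08},{"translation":[0,0,0],"twist":0.08},{"translation":[0,0,0],"twist":0.08},{"translation":[0,0,0],"twist":0.08},{"translation":[0,0,0],"twist":0.08},{"translation":[0,0,0],"twist":0.08},{"translation":[0,0,0],"twist":0.08},{"translation":[0,0,0],"twist":0.08},{"translation":[0,0,0],"twist":0.08},{"translation":[0,0,0],"twist":0.08},{"translation":[0,0,0],"twist":0.08},{"translation":[0,0,0],"twist":0.08},{"translation":[0,0,0],"twist":0.08},{"translation":[0,0,0],"twist":0}])

```text
time: 14.2
ee_pos: [0.4609, -0.0182, 0.0777]
eef_rot: [-0.705, -0.045, 0.045, 0.706]
ft_force: [-0.9, 1.5, 2.5]
width: 0.0277
```

Run:
```python
from h import *
st()
```

```text
t14.20 tcp [460.9 -18.2  77.7] jaw 0.126 appr [ 0.     0.001 -1.   ] w 27.7 F [-0.9  1.5  2.5] T [ 0.38  0.31 -0.1 ] q [-0.64  0.12  0.61  2.07 -0.08  0.97  0.15] Fxy [-0.5  1.1]
```

Torque is still at the turning friction (0.1 Nm), so I go on to the hard stop.

jog_arm(commands=[{"translation":[0,0,0],"twist":0.03},{"translation":[0,0,0],"twist":0.03},{"translation":[0,0,0],"twist":0}])

```text
time: 14.5
ee_pos: [0.4609, -0.0183, 0.0777]
eef_rot: [-0.704, -0.066, 0.066, 0.704]
ft_force: [-1.4, 3.3, 4.0]
width: 0.0274
```

Run:
```python
from h import *
st()
```

```text
t14.50 tcp [460.9 -18.3  77.7] jaw 0.186 appr [ 0.  0. -1.] w 27.4 F [-1.4  3.3  4. ] T [ 0.59  0.42 -0.08] q [-0.63  0.12  0.61  2.07 -0.08  0.97  0.21] Fxy [-0.4  1. ]
```

jog_arm(commands=[{"translation":[0,0,0],"twist":0.03},{"translation":[0,0,0],"twist":0.02},{"translation":[0,0,0],"twist":0}])

```text
time: 14.8
ee_pos: [0.4609, -0.0184, 0.0776]
eef_rot: [-0.702, -0.083, 0.083, 0.702]
ft_force: [-2.1, 4.3, 4.0]
width: 0.0277
```

Run:
```python
from h import *
st()
```

```text
t14.80 tcp [460.9 -18.4  77.6] jaw 0.236 appr [ 0.  0. -1.] w 27.7 F [-2.1  4.3  4. ] T [ 0.71  0.51 -0.13] q [-0.63  0.12  0.61  2.07 -0.08  0.97  0.26] Fxy [-0.5  0.9]
```

jog_arm(commands=[{"translation":[0,0,0],"twist":0.03},{"translation":[0,0,0],"twist":0.03},{"translation":[0,0,0],"twist":0}])

```text
time: 15.1
ee_pos: [0.4609, -0.0185, 0.0776]
eef_rot: [-0.699, -0.105, 0.104, 0.699]
ft_force: [-3.0, 4.5, 4.9]
width: 0.0276
```

Run:
```python
from h import *
st(); c=snap('wrist','w9')
```

```text
t15.10 tcp [460.9 -18.5  77.6] jaw 0.297 appr [ 0.  0. -1.] w 27.6 F [-3.   4.5  4.9] T [ 0.93  0.53 -0.09] q [-0.62  0.12  0.6   2.07 -0.08  0.97  0.32] Fxy [-0.5  0.8]
```

View pics/w9.png

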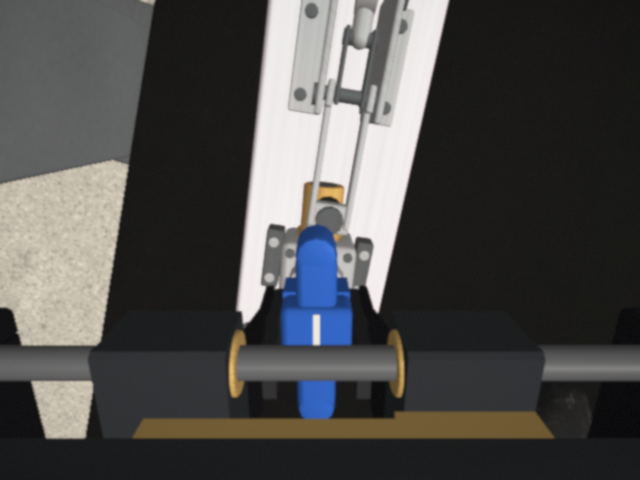

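jog_arm(commands=[{"translation":[0,0,0],"twist":0.03},{"translation":[0,0,0],"twist":0}])

```text
time: 15.35
ee_pos: [0.4609, -0.0184, 0.0776]
eef_rot: [-0.698, -0.115, 0.115, 0.698]
ft_force: [-2.6, 4.5, 4.8]
width: 0.0274
```

Run:
```python
from h import *
st(); c=load('w9'); cv2.imwrite('pics/w9c.png',cv2.resize(c['img'][150:320,220:420,::-1],None,fx=4,fy=3.5,interpolation=2))
def line(z,*uv):
    p=[onz(c,*q,z) for q in uv]; d=p[1]-p[0]; print(p[0].round(4),p[1].round(4),'yaw from y', np.arctan2(-d[0],d[1]))
line(.012,(270,0),(238,310)); line(.012,(449,0),(385,310))
```

```text
t15.35 tcp [460.9 -18.4  77.6] jaw 0.326 appr [ 0.  0. -1.] w 27.4 F [-2.6  4.5  4.8] T [ 0.84  0.61 -0.1 ] q [-0.62  0.12  0.6   2.07 -0.08  0.97  0.34] Fxy [-0.5  0.8]
[0.398  0.1078 0.012 ] [ 0.424  -0.0684  0.012 ] yaw from y -2.9954863504205615
[0.4855 0.1347 0.012 ] [ 0.5149 -0.0405  0.012 ] yaw from y -2.9749507901376093
```

View pics/w9c.png

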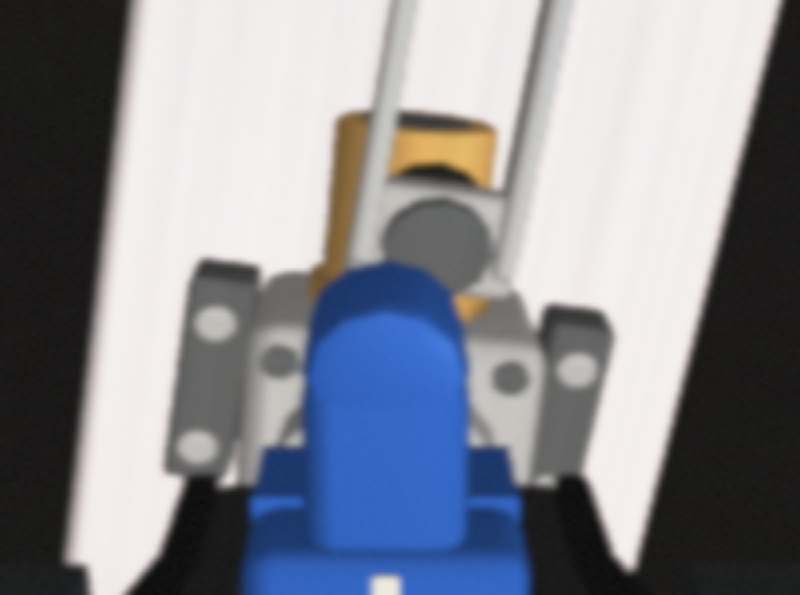

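Run:
```python
from h import *
c=snap('wrist','w10'); cv2.imwrite('pics/w10c.png',cv2.resize(c['img'][150:320,220:420,::-1],None,fx=4,fy=3.5,interpolation=2))
c=load('w9')
def a(z,p,q):
    p=onz(c,220+p[0]/4,150+p[1]/3.5,z);q=onz(c,220+q[0]/4,150+q[1]/3.5,z);d=q-p;print(np.arctan2(d[1],d[0]),np.linalg.norm(d))
a(.048,(280,360),(510,378)); a(.026,(215,324),(577,370)); a(.026,(227,268),(577,312))
c=load('w4')
def b(z,p,q):
    p=onz(c,285+p[0]/9,120+p[1]/9,z);q=onz(c,285+q[0]/9,120+q[1]/9,z);d=q-p;print('w4',np.arctan2(d[1],d[0]),np.linalg.norm(d))
b(.048,(95,63),(450,63)); b(.048,(100,423),(442,423))
```

```text
0.20348827838262135 0.03007777010521579
0.1459665615670834 0.0528731523753414
0.14954810854653527 0.0504292947629438
w4 0.14311383097112385 0.03015112287056081
w4 0.14309888076031513 0.029937010817199267
```

View pics/w10c.png

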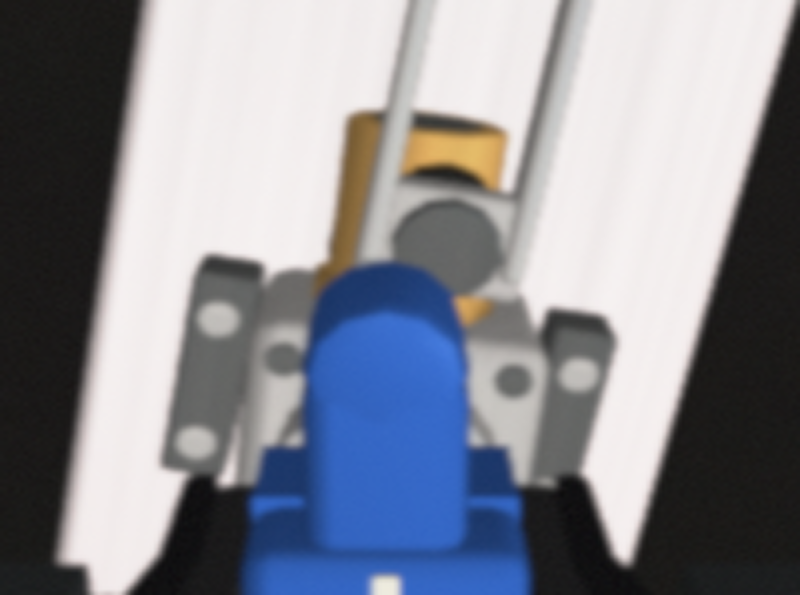

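jog_arm(commands=[{"translation":[0,0,0],"twist":0.03},{"translation":[0,0,0],"twist":0.02},{"translation":[0,0,0],"twist":0}])

```text
time: 15.7
ee_pos: [0.4609, -0.0184, 0.0776]
eef_rot: [-0.695, -0.132, 0.132, 0.695]
ft_force: [-2.9, 4.9, 4.8]
width: 0.0276
```

Run:
```python
from h import *
st()
c=snap('wrist','w11'); cv2.imwrite('pics/w11c.png',cv2.resize(c['img'][150:320,220:420,::-1],None,fx=4,fy=3.5,interpolation=2))
```

```text
t15.70 tcp [460.9 -18.4  77.6] jaw 0.376 appr [ 0.  0. -1.] w 27.6 F [-2.9  4.9  4.8] T [ 0.91  0.57 -0.14] q [-0.62  0.12  0.59  2.07 -0.08  0.97  0.39] Fxy [-0.5  0.8]
```

View pics/w11c.png

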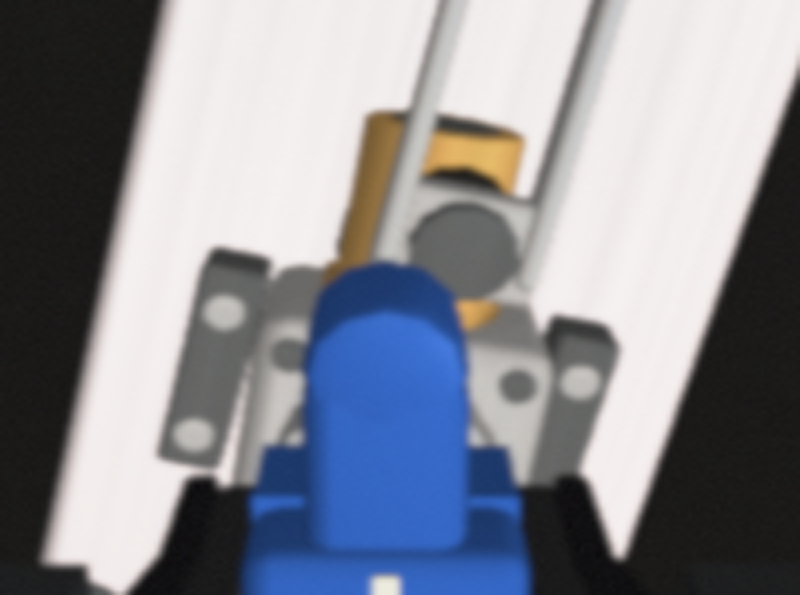

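Run:
```python
from h import *
def a(n,z,p,q):
    c=load(n)
    p=onz(c,220+p[0]/4,150+p[1]/3.5,z);q=onz(c,220+q[0]/4,150+q[1]/3.5,z);d=q-p;print(n,np.arctan2(d[1],d[0]).round(4),np.linalg.norm(d).round(4))
a('w9',.048,(279,361),(510,379)); a('w10',.048,(284,358),(513,381)); a('w11',.048,(289,354),(517,386))
a('w11',.026,(224,312),(579,383))
a('w10',.026,(218,319),(578,375))
for n in ('w7','w9','w10','w11'):
    c=load(n); m,ce,s=blue(c); T=np.array(c['cam_to_world']); 
    m[310:]=False; ys,xs=np.nonzero(m)
    im=c['img']; 
    # wing edges rows 262..275
    e=[(np.nonzero(m[v])[0].min(),np.nonzero(m[v])[0].max()) for v in (250,260,270)]
    w=np.nonzero(c['img'][312:330,300:335].min(2)>150)
    print(n,e,'line x',[ (w[1][w[0]==k].mean()+300).round(2) for k in sorted(set(w[0]))][:16:3],'camx yaw',np.arctan2(T[1,0],T[0,0]).round(4))
```

```text
w9 0.2039 0.0302
w10 0.2061 0.03
w11 0.2084 0.0301
w11 0.1403 0.0528
w10 0.1418 0.0529
w7 [(np.int64(297), np.int64(335)), (np.int64(297), np.int64(335)), (np.int64(296), np.int64(335))] line x [np.float64(316.0), np.float64(316.0), np.float64(316.0), np.float64(316.0), np.float64(316.0)] camx yaw -0.956
w9 [(np.int64(297), np.int64(335)), (np.int64(297), np.int64(336)), (np.int64(296), np.int64(336))] line x [np.float64(316.0), np.float64(316.0), np.float64(316.0), np.float64(316.0), np.float64(316.0)] camx yaw 0.2982
w10 [(np.int64(297), np.int64(335)), (np.int64(297), np.int64(336)), (np.int64(296), np.int64(336))] line x [np.float64(316.0), np.float64(316.0), np.float64(316.0), np.float64(316.0), np.float64(316.0)] camx yaw 0.3274
w11 [(np.int64(297), np.int64(335)), (np.int64(297), np.int64(336)), (np.int64(296), np.int64(336))] line x [np.float64(316.0), np.float64(316.0), np.float64(316.0), np.float64(316.0), np.float64(316.0)] camx yaw 0.3771
```

jog_arm(commands=[{"translation":[0,0,0],"twist":0.03},{"translation":[0,0,0],"twist":0},{"translation":[0,0,0],"twist":0}])

```text
time: 16.05
ee_pos: [0.4609, -0.0185, 0.0776]
eef_rot: [-0.693, -0.142, 0.142, 0.693]
ft_force: [-1.9, 4.4, 5.6]
width: 0.0276
```

Run:
```python
from h import *
s=st(); print(s['joint_torque'].round(2))
import time
for i in range(3): print(read_state()['torque'].round(3))
c=snap('wrist','w12'); cv2.imwrite('pics/w12c.png',cv2.resize(c['img'][150:320,220:420,::-1],None,fx=4,fy=3.5,interpolation=2))
print(read_state()['torque'].round(3))
```

```text
t16.05 tcp [460.9 -18.5  77.6] jaw 0.405 appr [ 0.  0. -1.] w 27.6 F [-1.9  4.4  5.6] T [ 0.91  0.62 -0.24] q [-0.62  0.12  0.59  2.07 -0.08  0.97  0.42] Fxy [-0.5  0.8]
[  1.78 -31.46   4.21 -32.12   1.34  -0.76   0.28]
[ 0.911  0.621 -0.244]
[ 0.911  0.621 -0.244]
[ 0.911  0.621 -0.244]
[ 0.942  0.558 -0.209]
```

View pics/w12c.png

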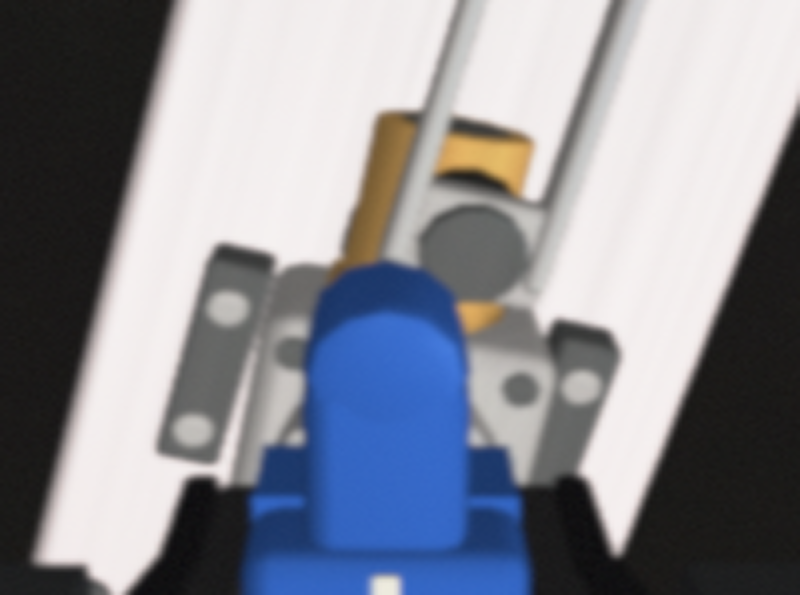

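jog_arm(commands=[{"translation":[0,0,0],"twist":0.03},{"translation":[0,0,0],"twist":0}])

```text
time: 16.3
ee_pos: [0.4609, -0.0185, 0.0776]
eef_rot: [-0.69, -0.153, 0.153, 0.69]
ft_force: [-2.3, 4.0, 5.0]
width: 0.0277
```

Run:
```python
from h import *
s=st(); print(s['joint_torque'].round(2))
```

```text
t16.30 tcp [460.9 -18.5  77.6] jaw 0.435 appr [ 0.  0. -1.] w 27.7 F [-2.3  4.   5. ] T [ 1.02  0.47 -0.22] q [-0.61  0.12  0.59  2.07 -0.08  0.97  0.45] Fxy [-0.5  0.8]
[  1.76 -31.57   4.17 -32.19   1.42  -0.75   0.74]
```

Run:
```python
from h import *
c=snap('wrist','w13'); cv2.imwrite('pics/w13c.png',cv2.resize(c['img'][180:430,220:420,::-1],None,fx=4,fy=2.4,interpolation=2))
```

```text
(no output)
```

View pics/w13c.png

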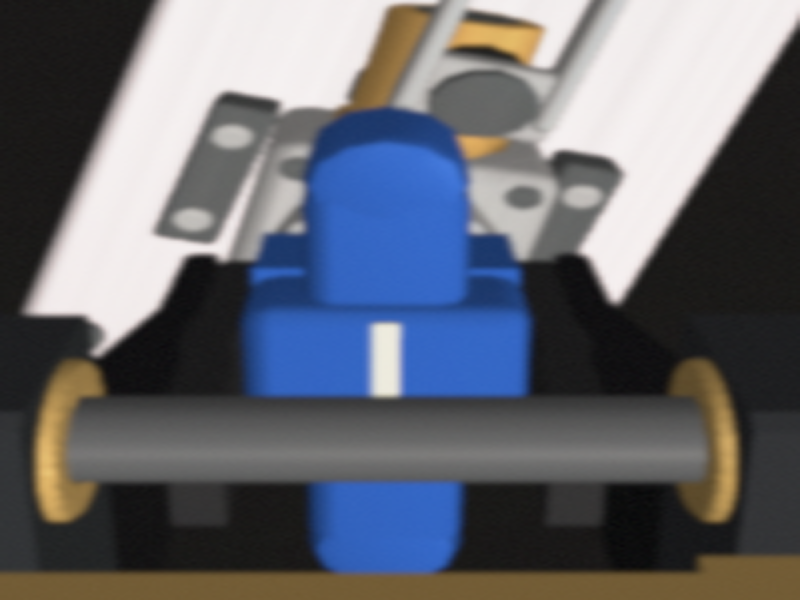

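The handle moved squarely with the jaws and torque rose at the stop. I turn back only within the stem play, to line the wings up with the pipe, and then look.

jog_arm(commands=[{"translation":[0,0,0],"twist":-0.06},{"translation":[0,0,0],"twist":-0.06},{"translation":[0,0,0],"twist":-0.06},{"translation":[0,0,0],"twist":-0.055},{"translation":[0,0,0],"twist":0},{"translation":[0,0,0],"twist":0}])

```text
time: 16.95
ee_pos: [0.4608, -0.0189, 0.0775]
eef_rot: [0.704, 0.071, -0.071, -0.703]
ft_force: [-1.6, 1.2, 3.2]
width: 0.0282
```

Run:
```python
from h import *
s=st(); print(s['joint_torque'].round(2))
c=snap('wrist','w14'); cv2.imwrite('pics/w14c.png',cv2.resize(c['img'][150:320,220:420,::-1],None,fx=4,fy=3.5,interpolation=2))
```

```text
t16.95 tcp [460.8 -18.9  77.5] jaw 0.201 appr [-0. -0. -1.] w 28.2 F [-1.6  1.2  3.2] T [0.4  0.48 0.  ] q [-0.63  0.12  0.61  2.07 -0.08  0.97  0.22] Fxy [-0.7  0.4]
[  0.76 -32.04   3.41 -32.78   0.49  -0.64  -0.17]
```

View pics/w14c.png

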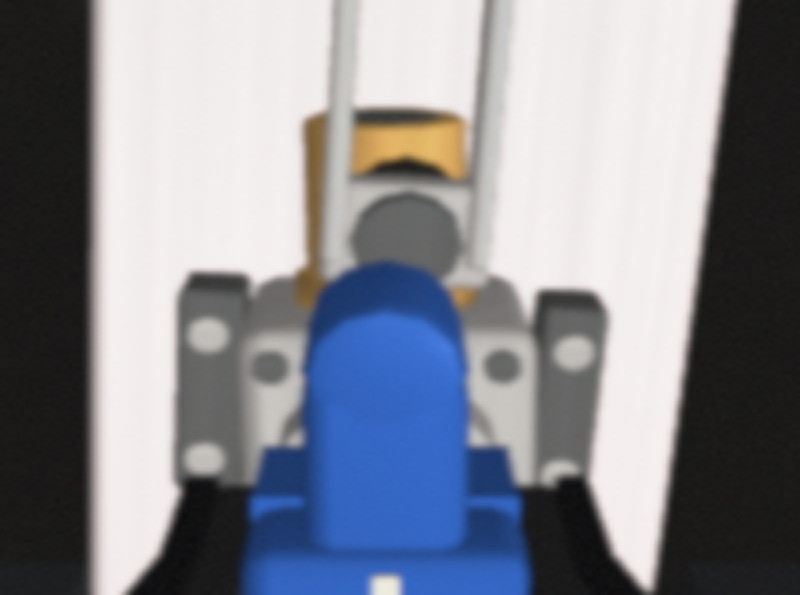

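Wings and valve are now parallel: the block's bolts at (269,367) and (502,367) are level in the jaw frame, and torque is zero. I release and inspect.

jog_arm(commands=[{"translation":[0,0,0],"twist":0},{"translation":[0,0,0],"twist":0},{"translation":[0,0,0],"twist":0},{"translation":[0,0,0],"twist":0},{"translation":[0,0,0],"twist":0},{"translation":[0,0,0],"twist":0},{"translation":[0,0,0],"twist":0},{"translation":[0,0,15],"twist":0},{"translation":[0,0,30],"twist":0},{"translation":[0,0,40],"twist":0},{"translation":[3,-20,35],"twist":-0.02},{"translation":[3,-20,0],"twist":-0.02},{"translation":[3,-20,0],"twist":-0.02},{"translation":[0,0,0],"twist":0},{"translation":[0,0,0],"twist":0}], grip=0)

```text
time: 18.5
ee_pos: [0.4697, -0.0784, 0.1974]
eef_rot: [-0.705, -0.049, 0.049, 0.705]
ft_force: [0.7, 0.3, -0.4]
width: 0.0871
```

Run:
```python
from h import *
st(); c=snap('wrist','w15'); cv2.imwrite('pics/w15c.png',cv2.resize(c['img'][70:230,230:400,::-1],None,fx=4,fy=3.7,interpolation=2))
def white(c,box):
    x0,y0,x1,y1=box; im=c['img'][y0:y1,x0:x1].astype(int); 
m,ce,s=blue(c); print(ce,s)
ys,xs=np.nonzero(m); Q=np.array([onz(c,x,y,.104)[:2] for x,y in zip(xs,ys)]); d=np.linalg.eigh(np.cov(Q.T))[1][:,1]
print('ang',np.arctan2(d[1],d[0])%np.pi-1.5708,Q.mean(0),invF(Q.mean(0)), np.ptp(Q@d))
```

```text
t18.50 tcp [469.7 -78.4 197.4] jaw 0.14 appr [-0.  0. -1.] w 87.1 F [ 0.7  0.3 -0.4] T [-0.06  0.05  0.03] q [-0.6  -0.01  0.67  1.9   0.01  1.24  0.21] Fxy [ -0.3 -59.8]
[315.17633866 150.61788618] [ 293   86   45  132 3567]
ang 0.20828880553791507 [ 0.46124769 -0.01785828] [-5.85244326e-05  1.36398222e-03] 0.0824303620811
```

View pics/w15c.png

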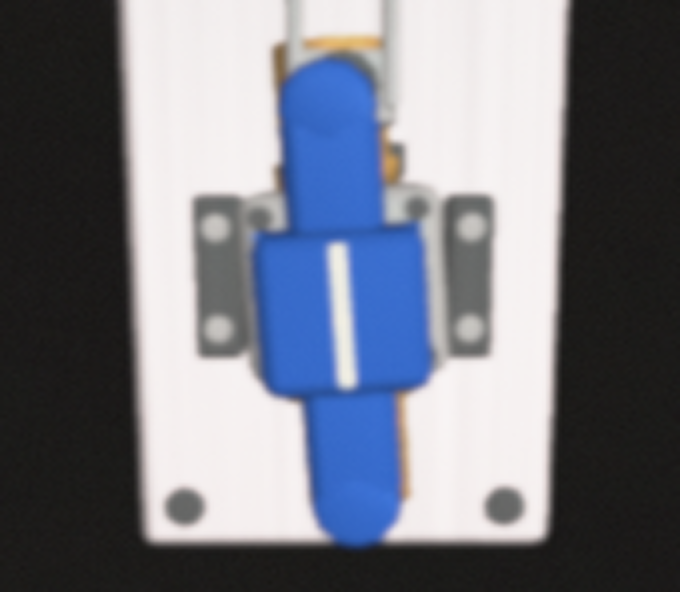

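The handle sits on the stem along the pipe: handle yaw 0.208, valve about 0.205. The clamp is still on. Next I move to the far side of the lever.

jog_arm(commands=[{"translation":[-6,42,0],"twist":0},{"translation":[-6,42,0],"twist":0},{"translation":[-6,42,0],"twist":0},{"translation":[-6,42,0],"twist":0},{"translation":[-6,42,0],"twist":0},{"translation":[-6,42,0],"twist":0},{"translation":[-6,44,0],"twist":0},{"translation":[0,0,0],"twist":0},{"translation":[0,0,-25],"twist":0},{"translation":[0,0,-25],"twist":0},{"translation":[0,0,-25],"twist":0},{"translation":[0,0,-24],"twist":0},{"translation":[0,0,0],"twist":0}], grip=1)

```text
time: 19.85
ee_pos: [0.4256, 0.2166, 0.0958]
eef_rot: [0.706, 0.048, -0.052, -0.704]
ft_force: [-0.8, -1.1, 0.6]
width: 0.001
```

Run:
```python
from h import *
st(); c=snap('side','s16'); cv2.imwrite('pics/s16c.png',cv2.resize(c['img'][160:300,200:340,::-1],None,fx=4,fy=4,interpolation=2))
```

```text
t19.85 tcp [425.6 216.6  95.8] jaw 0.141 appr [-0.004 -0.003 -1.   ] w 1.0 F [-0.8 -1.1  0.6] T [-0.09  0.08 -0.02] q [-0.89  0.13  0.34  2.   -0.05  1.03 -0.38] Fxy [ -2.  238.5]
```

View pics/s16c.png

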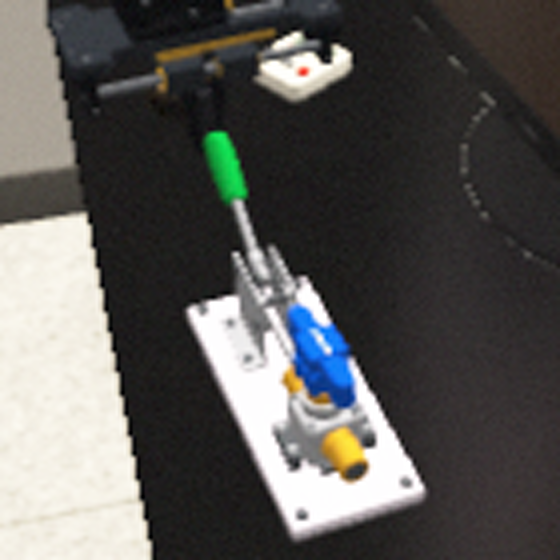

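The fingers are just beyond the grip end at (215,130). Pulling.

jog_arm(commands=[{"translation":[1.3,-9,1],"twist":0},{"translation":[1.3,-9,3],"twist":0},{"translation":[1.3,-9,4],"twist":0},{"translation":[1.3,-9,4],"twist":0},{"translation":[1.3,-9,5],"twist":0},{"translation":[1.3,-9,5],"twist":0},{"translation":[0,0,0],"twist":0}])

```text
time: 20.6
ee_pos: [0.4379, 0.1648, 0.1246]
eef_rot: [-0.704, -0.052, 0.048, 0.707]
ft_force: [0.5, 2.4, 1.9]
width: 0.0006
```

Run:
```python
from h import *
st(); c=snap('side','s17'); cv2.imwrite('pics/s17c.png',cv2.resize(c['img'][160:300,200:340,::-1],None,fx=4,fy=4,interpolation=2))
```

```text
t20.60 tcp [437.9 164.8 124.6] jaw 0.141 appr [ 0.006  0.005 -1.   ] w 0.6 F [0.5 2.4 1.9] T [ 0.48 -0.04  0.02] q [-0.83  0.05  0.39  2.01 -0.03  1.07 -0.29] Fxy [  2.8 185.5]
```

View pics/s17c.png

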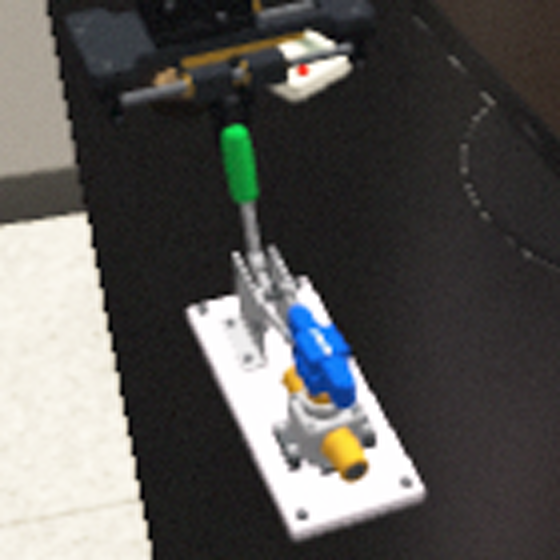

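jog_arm(commands=[{"translation":[1,-9,3],"twist":0},{"translation":[1,-9,3],"twist":0},{"translation":[1,-9,2],"twist":0},{"translation":[1,-9,0],"twist":0},{"translation":[1,-8,0],"twist":0},{"translation":[0.5,-4,0],"twist":0},{"translation":[0,0,0],"twist":0}])

```text
time: 21.35
ee_pos: [0.4412, 0.1163, 0.1286]
eef_rot: [-0.705, -0.05, 0.049, 0.706]
ft_force: [0.6, 6.3, 0.9]
width: 0.0008
```

Run:
```python
from h import *
st(); c=snap('side','s18'); cv2.imwrite('pics/s18c.png',cv2.resize(c['img'][160:300,200:340,::-1],None,fx=4,fy=4,interpolation=2))
```

```text
t21.35 tcp [441.2 116.3 128.6] jaw 0.14 appr [ 0.     0.002 -1.   ] w 0.8 F [0.6 6.3 0.9] T [ 1.51 -0.17  0.03] q [-0.78  0.03  0.43  2.03 -0.01  1.09 -0.2 ] Fxy [ -0.8 137. ]
```

View pics/s18c.png

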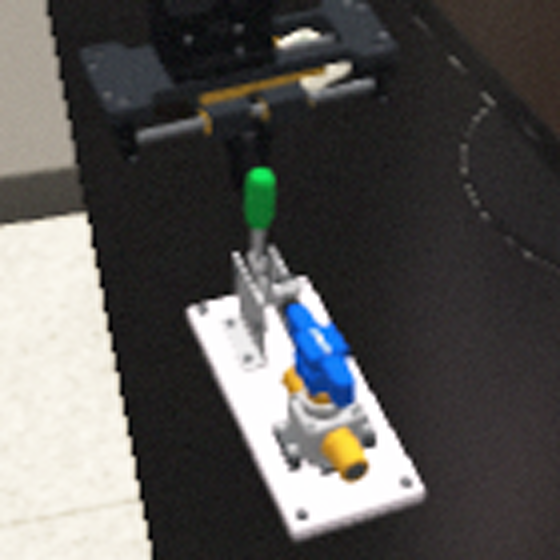

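jog_arm(commands=[{"translation":[0.4,-3,0],"twist":0},{"translation":[0.3,-2,0],"twist":0},{"translation":[0,0,0],"twist":0}])

```text
time: 21.7
ee_pos: [0.4413, 0.1154, 0.1287]
eef_rot: [-0.703, -0.051, 0.051, 0.708]
ft_force: [-0.4, 22.3, -2.5]
width: 0.0003
```

Run:
```python
from h import *
st(); c=snap('side','s19'); im=c['img'].astype(int); m=((im[:,:,1]>im[:,:,0]+40)&(im[:,:,1]>im[:,:,2]+40)); m[:, :240]=0;m[:,290:]=0; m[240:]=0; ys,xs=np.nonzero(m); print(xs.mean(),ys.mean(),ys.min(),ys.max())
```

```text
t21.70 tcp [441.3 115.4 128.7] jaw 0.144 appr [ 0.     0.006 -1.   ] w 0.3 F [-0.4 22.3 -2.5] T [ 5.14  0.28 -0.01] q [-0.78  0.02  0.43  2.03 -0.02  1.09 -0.19] Fxy [ -0.8 136.1]
264.42452830188677 208.82075471698113 202 216
```

The lever is against its stop: 22 N, and the green centroid is (264.4,208.8), the same as at the start. I back off, rise and take a final look.

jog_arm(commands=[{"translation":[-0.5,5,0],"twist":0},{"translation":[-2,15,10],"twist":0},{"translation":[0,5,40],"twist":0},{"translation":[0,0,45],"twist":0},{"translation":[3,-20,10],"twist":0},{"translation":[5,-38,0],"twist":0},{"translation":[5,-38,0],"twist":0},{"translation":[5,-38,0],"twist":0},{"translation":[5,-38,0],"twist":0},{"translation":[6,-46,0],"twist":0},{"translation":[0,0,0],"twist":0},{"translation":[0,0,0],"twist":0}])

```text
time: 22.95
ee_pos: [0.4677, -0.084, 0.233]
eef_rot: [0.706, 0.048, -0.049, -0.705]
ft_force: [-0.3, 0.5, -0.2]
width: 0.0002
```

Run:
```python
from h import *
st(); c=snap('wrist','w20'); snap('side','s20')
m,ce,s=blue(c); print(ce,s)
ys,xs=np.nonzero(m); Q=np.array([onz(c,x,y,.104)[:2] for x,y in zip(xs,ys)]); d=np.linalg.eigh(np.cov(Q.T))[1][:,1]
print('ang',np.arctan2(d[1],d[0])%np.pi-1.5708,Q.mean(0),invF(Q.mean(0)), np.ptp(Q@d))
```

```text
t22.95 tcp [467.7 -84.  233. ] jaw 0.137 appr [-0.002 -0.    -1.   ] w 0.2 F [-0.3  0.5 -0.2] T [-0.07  0.05  0.01] q [-0.6  -0.04  0.68  1.85  0.03  1.32  0.2 ] Fxy [ -3.1 -65. ]
[318.97864769 138.68007117] [ 300   81   40  117 2810]
ang 0.2142445986207111 [ 0.46107983 -0.01759197] [-0.00018672  0.0016515 ] 0.08159939252918381
```

View pics/w20.png

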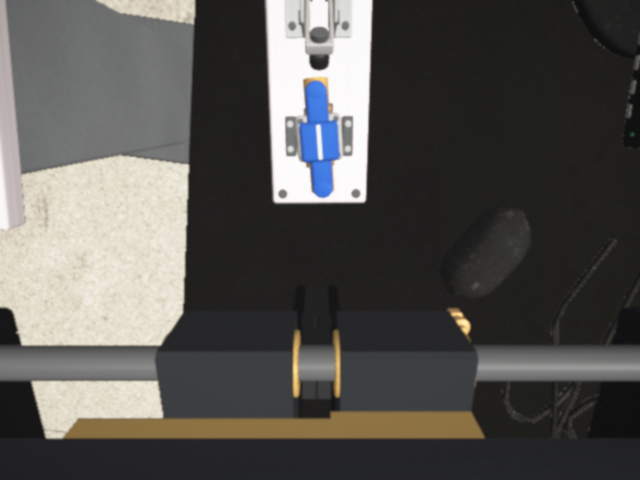

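View pics/s20.png

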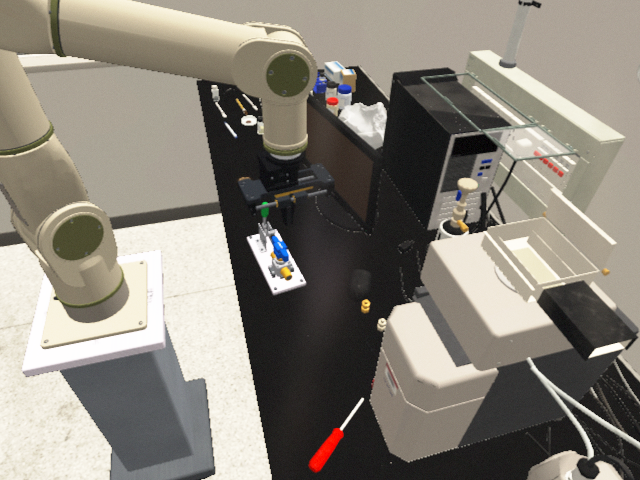

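Run:
```python
from h import *
print(close_job())
```

```text
the job is handed in; nothing more can be done
None
```

I did the job in the order asked and handed it in at about 23 s of the 67 s allowed. All the checks but the two turning readings below agreed.

- **Clamp on:** I pushed the lever over to its stop, with the reaction rising to about 57 N upward at the fingertips. The pictures showed the rubber foot on the pipe stub, and it stayed there through the fitting and turning.
- **Handle fitted:** I picked it up across the hub and lined it up with the red mark, measured at 0.47 rad. It went on with no force until the tool stopped at 77.3 mm (77.6 expected) with 12.6 N, so it is fully down.
- **Valve turned:** I turned it anticlockwise until the torque rose to about 0.24 Nm. I then eased back within the stem's play so the wings line up with the pipe.
- **Clamp off:** I pulled the lever back to its stop at 22 N. The green grip ended on the same pixels as at the start. In the last pictures the valve is in its nest with the handle on. I touched none of the other things on the bench.

**What disagreed:**
- **Turning:** The valve turned about 0.06 rad in its nest play. At the stop the handle went about 0.22 rad past the pipe line, more than the 0.1 rad play alone allows. The stop therefore felt soft, and I infer the valve is fully open rather than having seen the stem mark itself.
- **Wings:** They lie within about 0.01 rad of the valve's pipe but 0.07 rad off the fixture's axis.

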